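Assemble a filter cell in its nest and shim the levelling plate

TASK

On the blue levelling fixture, finish the filter cell in the pin nest: lay the white spacer ring on the black cell body that already sits there, then the blue-glass top disc on the ring, each flat and squarely inside the four pins. Then take the yellow wedge by its grip block and, keeping it flat on the bench, push its thin end under the round rod at the plate's open edge until the plate just lifts, about 4 mm, which is when the rod sits at the red line on the ramp. Finish while still gripping the wedge there, with the wedge alone carrying the raised edge; do not lift the plate with the gripper, and leave the orange spare disc, jar, dish and reagent bottle where they are.

Things in the scene. Friction and masses are not known exactly. Their poses are not given: they have to be found in the camera images.
- fixture: Blue levelling fixture, fixed on the bench, 190 (x) by 130 mm (y). Origin on the bench under the nest's middle. The wedge is pushed along its +x: the plate's open edge with the rod is at x = -85 mm, the hinge at +85 mm. Side rails (14 mm wide, 8 tall, centred at y = +-56 mm) run along x, 98 mm apart; between them the bench is bare and the wedge slides in on it.
- lip (a point): Middle of the underside of the dark steel rod (8 mm diameter, 120 mm long along y) at the plate's open edge: 14 mm above the bench while the plate is down, more as it lifts. The aluminium plate (165 x 120 x 6 mm, 0.6 kg, top 22 mm above the bench) swings up freely on a hinge 170 mm from the rod and falls back by its weight.
- nest (a point): Centre of the nest's floor on the plate, 85 mm from the rod, 22 mm above the bench (plate down); z is the plate's normal. Four steel pins (6 mm diameter, 40 mm tall) stand on a 32.5 mm radius at +-32 and +-148 degrees from the fixture's x: 1.5 mm clearance round 56 mm parts. Fingers enter by the 49 mm wide gaps at +y and -y (close along fixture y).
- cell: Black cell body with a brass face, loose disc 56 mm diameter, 18 mm tall, already seated in the nest. Origin at the centre of its underside; its top is 18 mm above the nest floor.
- spacer_c (a point): Centre (half-way up, 6 mm above its underside) of the white spacer ring, 56 mm outer and 32 mm inner diameter, 12 mm tall, about 50 g, lying flat on the bench at the start. When stacked on the cell body this point is 24 mm above the nest floor.
- disc_c (a point): Centre (half-way up, 6 mm above its underside) of the top disc: dark steel rim with a blue glass face, 56 mm diameter, 12 mm tall, about 70 g, lying flat on the bench at the start. When stacked on the spacer this point is 36 mm above the nest floor.
- wedge_grip (a point): Centre of the yellow wedge's grip block (40 mm long x, 34 wide y, 40 tall; grip across y), 20 mm above its underside. Wedge x points to the thin end, tip 110 mm ahead of this point. Ramp 1 in 4, 34 mm wide: 25.5 mm high 20 mm ahead, 3 mm at the tip; red line 50 mm ahead, 18 mm high. So the rod is met 66 mm ahead of this point and is 4 mm up at the red line. About 150 g.
- spare_c (a point): Centre (half-way up) of a spare disc like the top disc but with an orange face, on the bench; it may swap places with the spacer and top disc. Leave it alone.
- jar: Small clear sample jar, 50 mm diameter, 60 mm tall; leave it alone. Origin under its centre.
- dish: Flat lidded culture dish, 88 mm diameter, 15 mm tall; leave it alone. Origin under its centre.
- reagent: Small white reagent bottle with red cap, 52 mm diameter, 70 mm tall; leave it alone. Origin under its centre.
Mind the look-alikes: they are no part of the job. Leave any turquoise look-alike of the part that bears disc_c alone.

How it is judged:
By the outcome, as a careful person would: the job done as asked, in the order asked, and still so for the second after the job is handed in, while the arm keeps its last pose, push and grip.
It also fails if it takes over 62 s, if anything falls off the work surface, if the arm or the gripper's body presses on something with over 40 N, if the wrist force passes 120 N, or if a joint passes its speed limit or range.

ROBOT

A 6-joint arm with a two-finger parallel gripper is mounted at the origin on the work surface. World frame = base frame: x ahead of the robot, y to its left, z up, the work surface at z = 0. Lengths are in m, angles in rad, forces in N, time in s.
With the tool pointing down it reaches from about 0.425 to 1.125 m from the base axis. Payload 14.9 kg.
Tool frame: the origin (TCP) lies at the very end of the fingers, on their centre line; the grasp point (between the pads) lies env.grip_depth behind it (env.grip_depth is the distance from the TCP to the grasp point, in m); z points along the fingers, y is the line along which they close (so a half turn about z gives the same grasp; the last joint's range is limited). The gripper opens to 91 mm and grips with 3 to 60 N. Pads are 32 mm wide; open, the fingers measure 118 mm over their backs; the gripper's body (76 mm by 178 mm) begins 60 mm behind the grasp point.
Start: joints at [1.172, 0.379, 1.734, -0, 1.028, -0.033], TCP at [0.25, 0.654, 0.214] pointing down, gripper open.
Joint ranges: [-2.77, 2.77], [-0.74, 2.19], [0, 2.66], [-1.06, 4.2], [0.31, 2.87], [-3.08, 3.08]. Speed limits (rad/s): [1.89, 1.89, 2.39, 3.14, 3.14, 3.14].

INTERFACE

Orientations are given as a unit quaternion [w, x, y, z].
In Python, from cell import env, viewer, hand_in gives the robot as it stands. The module is installed in compiled form; this text tells all that it offers.
- The arm moves only by the tool move_arm, never from a script. Its arguments are lists of equal length, an entry for each row: "jaw": the opening, from 0 (shut) to 1 (fully open); "dp": the shift along the tool's x, y, z in m, a list of three; "yaw": the turn about the tool's z in rad. A call has 1 to 20 rows; each row shifts and turns the commanded pose from where the row before left it, along the tool's axes as they then stand; what a row does not reach is not made up. A row lasts 1/8 s, in which the tool goes at most 62.5 mm and 10.7 degrees, less where a joint would pass 70% of its speed; a pose out of reach is approached as far as the arm can. A call with a gripper value outside its range is refused whole. The fingers move at their own pace and stop on an object; the grip force is fixed at half the most. Time passes only in rows, so rows that do not move let the fingers close. It gives the time, the measured TCP pose, the force, the opening and the grip force at its end, in the units of the state.
- env.get_obs(): the state, without advancing time (a new reading comes with each control period).
- viewer.get_image(name): name is "scene" or "top" or "wrist"; returns a dict with "color" (400x640x3 uint8, red, green, blue), "fx", "fy", "cx", "cy" (pixels), "eye" and "orientation" of the camera in the world; the wrist camera has in their place "mount" (4x4, takes a point from camera to tool coordinates, whose origin is the TCP and whose axes are the flange's). Camera axes: x right, y up, looking along -z (the intrinsics and any distortion apply to the point x, -y, -z); pixel columns grow to the right and rows downward; lengths in m; the calibration is good to about 2 mm. A picture is of the moment at which its call begins: read the wrist's pose just before it. There is no depth.
- hand_in(): hands the job in; it is judged then, once.
The state is a dict: "clock": time; "joint_pos": joint angles; "qvel": joint speeds; "joint_efforts": joint torques, N m; "position": TCP position; "eef_rot": TCP orientation; "contact_force": force on the tool from outside, world axes, zero at the start; "moment": the same for the moment, N m; "finger_gap": finger opening in m; "grasp_force": force on a finger pad.
Only numpy, scipy, OpenCV 4.12 (cv2) and the standard library are available. Lean on these libraries where they do the work, as an engineer would, in place of code of your own. Each camera call takes 0.05 s, during which the arm holds its last target. There are 200 camera calls.

## Working session

There is one attempt and no reset: what is moved stays moved. The work goes in short steps, Python scripts to look and compute and a tool call to move; the robot and the scene stay as the last step left them, time stands still between calls to the robot, and variables do not carry over. Pictures are saved under pics/ and viewed, at most 10 in all, crops included, and the job is handed in when it is done.

Besides the shell and the picture viewer there is one more tool, called after "Call:" as a command line: name --pt "numbers of a row" for each row, then --argument value for the rest. move_arm: Moves the arm, as the interface text tells. Its arguments: {"type":"object","properties":{"jaw":{"type":"array"},"dp":{"type":"array"},"yaw":{"type":"array"}},"required":["jaw","dp","yaw"]}

```bash
mkdir -p pics
cat > h.py <<'E'
import numpy as np, cv2
from cell import env, viewer, hand_in
from scipy.spatial.transform import Rotation as R
def q2m(q): return R.from_quat([q[1],q[2],q[3],q[0]]).as_matrix()
def shot(n,name):
    o=env.get_obs(); d=viewer.get_image(n)
    cv2.imwrite('pics/'+name+'.png',d['color'][:,:,::-1])
    if 'mount' in d:
        T=np.eye(4);T[:3,:3]=q2m(o['eef_rot']);T[:3,3]=o['position']
        C=T@np.array(d['mount']); d['C'],d['E']=C[:3,:3],C[:3,3]
    else:
        q=np.array(d['orientation']); d['C']=q2m(q) if q.size==4 else q; d['E']=np.array(d['eye'])
    return d
def ray(d,u,v,z):
    K=np.array([[d['fx'],0,d['cx']],[0,d['fy'],d['cy']],[0,0,1.]])
    D=d.get('distortion',d.get('dist',None))
    p=cv2.undistortPoints(np.array([[[u,v]]],float),K,None if D is None else np.array(D,float))[0,0]
    r=d['C']@np.array([p[0],-p[1],-1]); return d['E']+r*(z-d['E'][2])/r[2]
def proj(d,P):
    c=d['C'].T@(np.array(P)-d['E']); return np.array([d['cx']+d['fx']*c[0]/-c[2], d['cy']+d['fy']*-c[1]/-c[2]])
E
python3 - <<'E'
from h import *
for n in('top','scene','wrist'):
    d=shot(n,n+'0'); print(n,{k:v for k,v in d.items() if k!='color'})
print(env.get_obs(),env.grip_depth)
E
```

```text
top {'fx': 379.0271146587819, 'fy': 379.0271146587819, 'cx': 315.2213721395913, 'cy': 193.7428713252366, 'eye': array([0.45717212, 0.03409115, 0.98147288]), 'orientation': array([ 0.71264033,  0.04202319, -0.07215328, -0.69654269]), 'C': array([[ 0.01924438,  0.9867046 , -0.16138056],
       [-0.99883304,  0.02612467,  0.04062084],
       [ 0.04429678,  0.16041052,  0.98605591]]), 'E': array([0.45717212, 0.03409115, 0.98147288])}
scene {'fx': 403.12022890732504, 'fy': 403.12022890732504, 'cx': 324.5999527402715, 'cy': 203.26629081888197, 'eye': array([1.21173852, 0.37550503, 0.59069716]), 'orientation': array([0.44830397, 0.22120672, 0.40062596, 0.76784763]), 'C': array([[-0.50018228, -0.51121598,  0.69891052],
       [ 0.86570059, -0.27704478,  0.41690368],
       [-0.01949831,  0.81357508,  0.58113286]]), 'E': array([1.21173852, 0.37550503, 0.59069716])}
wrist {'fx': 296.75368577806626, 'fy': 296.75368577806626, 'cx': 321.5606190034351, 'cy': 199.24932304002098, 'mount': array([[ 4.91368830e-04,  9.69873160e-01,  2.43609959e-01,
         6.80573635e-02],
       [ 9.99999725e-01, -6
[... 444 characters left out ...]
5, 'joint_pos': array([ 1.17169101e+00,  3.79301359e-01,  1.73460977e+00, -2.80427682e-05,
        1.02851549e+00, -3.33258135e-02]), 'qvel': array([-0.00094195, -0.00225003, -0.00133997, -0.00012228,  0.00029827,
        0.0007209 ]), 'joint_efforts': array([-1.20138691e-03, -7.64107418e+01, -4.34659410e+01,  6.49526110e-02,
        4.09875484e-02,  1.26477367e-06]), 'position': array([0.25029124, 0.65341737, 0.21344792]), 'eef_rot': array([-7.77302606e-05,  1.81864747e-01,  9.83323466e-01, -4.09850369e-04]), 'contact_force': array([-0.21700373,  0.26780878, -0.39174898]), 'moment': array([-0.00019069, -0.00269144,  0.02340696]), 'grasp_force': 0.0, 'finger_gap': 0.09074995160788736} 0.0188
```

View pics/top0.png

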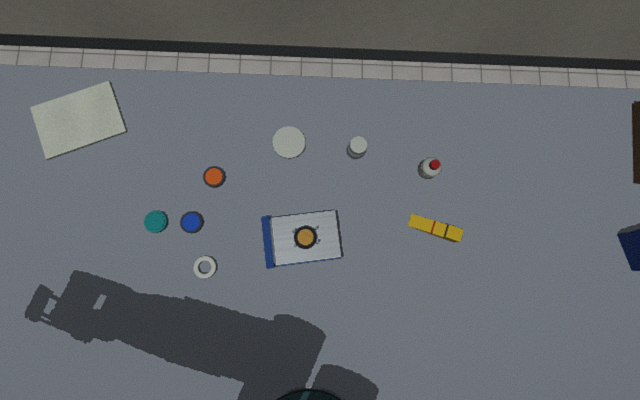

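View pics/scene0.png

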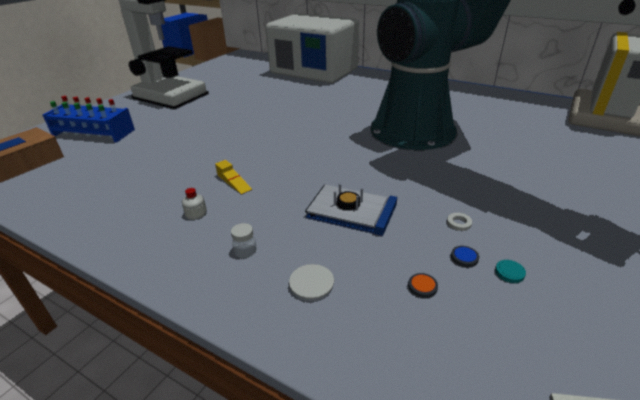

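The top view shows the white ring at (205,267), blue disc at (192,222), turquoise at (155,222), orange at (214,177), nest at (305,237) with its hinge on the left, and the wedge at (436,228) with its thin end pointing left. I'll measure these by mask and refine later with the wrist camera.

```bash
cat >> h.py <<'E'
def mask(im,lo,hi,box=None):
    m=cv2.inRange(cv2.cvtColor(im,cv2.COLOR_RGB2HSV),lo,hi)
    if box:
        k=np.zeros_like(m); k[box[1]:box[3],box[0]:box[2]]=255; m&=k
    return m
def big(m):
    c=max(cv2.findContours(m,cv2.RETR_EXTERNAL,cv2.CHAIN_APPROX_NONE)[0],key=cv2.contourArea); return c
def cen(c):
    h=cv2.convexHull(c); M=cv2.moments(h); return M['m10']/M['m00'],M['m01']/M['m00']
E
python3 - <<'E'
from h import *
for n,bx in (('top',dict(ring=(185,250,225,285),blue=(175,205,210,240),wedge=(400,200,480,250),plate=(270,200,345,270))),('scene',dict(ring=(440,205,480,235),blue=(445,240,485,270),wedge=(200,150,265,200),plate=None))):
    d=shot(n,n+'1'); im=d['color']
    c=big(mask(im,(0,0,150),(179,60,255),bx['ring'])); u=cen(c); print(n,'ring',u,cv2.contourArea(c),ray(d,*u,.012))
    c=big(mask(im,(105,120,60),(130,255,255),bx['blue'])); u=cen(c); print('blue',u,cv2.contourArea(c),ray(d,*u,.012))
    m=mask(im,(18,120,80),(35,255,255),bx['wedge'])
    c=np.vstack(cv2.findContours(m,0,1)[0]); 
    q=cv2.approxPolyDP(cv2.convexHull(c),1.5,True)[:,0]; print('wedge',q.tolist()); print([ray(d,*p,0.003)[:2].round(4).tolist() for p in q])
    if n=='top':
        c=big(mask(im,(0,0,120),(179,60,255),bx['plate'])); r=cv2.minAreaRect(c); print('plate',r,[ray(d,*p,.022).round(4).tolist() for p in cv2.boxPoints(r)],ray(d,*r[0],.022))
        a=im[190:285,250:480]; cv2.imwrite('pics/fix.png',cv2.resize(a,None,fx=3.4,fy=3.4,interpolation=cv2.INTER_CUBIC)[:,:,::-1])
E
```

```text
top ring (204.05882352941177, 266.99346405228755) 325.0 [0.42427413 0.26682147 0.012     ]
blue (190.5080027835769, 221.60264439805147) 233.0 [0.53619371 0.3080642  0.012     ]
wedge [[462, 233], [460, 240], [456, 241], [408, 225], [411, 214], [460, 228]]
[[0.5233, -0.393], [0.505, -0.3868], [0.5022, -0.3761], [0.541, -0.2503], [0.5701, -0.2588], [0.5363, -0.3882]]
plate ((307.0, 234.5), (69.0, 74.0), 90.0) [[0.595, 0.1095, 0.022], [0.5999, -0.0797, 0.022], [0.4259, -0.081, 0.022], [0.4226, 0.1029, 0.022]] [0.50958703 0.01329728 0.022     ]
scene ring (459.6674698795181, 219.18795180722893) 199.5 [0.42155295 0.26728711 0.012     ]
blue (464.9744572158365, 253.87164750957854) 253.0 [0.53336658 0.30785233 0.012     ]
wedge [[251, 189], [240, 193], [217, 172], [216, 163], [226, 160]]
[[0.5417, -0.2507], [0.5705, -0.2643], [0.5184, -0.3917], [0.4807, -0.4298], [0.4529, -0.4157]]
```

View pics/fix.png

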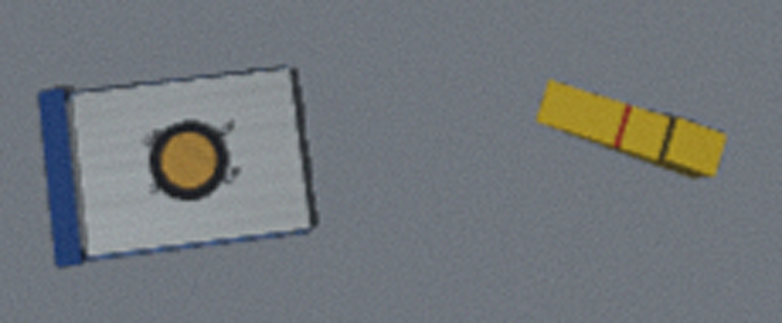

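The crop shows the fixture turned slightly, with the rod at its right edge and the wedge's tip to the left. Next I turn the tool to the fixture's y and look from above the ring and disc.

Call:
move_arm --jaw '[1,1,1,1,1,1,1,1,1,1,1,1,1,1,1,1,1]' --pt "0 0 0.009" --pt "0 0 0.009" --pt "0 0 0.009" --pt "0 0 0.009" --pt "0 0 0.009" --pt "0 0 0.009" --pt "-0.044 0.02 0" --pt "-0.044 0.02 0" --pt "-0.044 0.02 0" --pt "-0.044 0.02 0" --pt "-0.044 0.02 0" --pt "-0.044 0.02 0" --pt "-0.044 0.02 0" --pt "-0.044 0.02 0" --pt "-0.044 0.02 0" --pt "0 0 0" --pt "0 0 0" --yaw '[0.18,0.18,0.18,0.18,0.18,0.18,0,0,0,0,0,0,0,0,0,0,0]'

```text
clock: 2.38
position: [0.4782, 0.2834, 0.1599]
eef_rot: [-0.0, 0.662, 0.75, -0.0]
contact_force: [0.4, 0.7, -0.0]
finger_gap: 0.0915
grasp_force: 0.0
```

```bash
cat >> h.py <<'E'
def go(P,o=None):
    o=o or env.get_obs(); M=q2m(o['eef_rot']); 
    print('tool delta',(M.T@(np.array(P)-o['position'])).round(4),'yang',np.degrees(np.arctan2(M[1,1],M[0,1])).round(2))
E
python3 - <<'E'
from h import *
d=shot('wrist','w1'); o=env.get_obs(); print(o['position'],o['clock'],o['contact_force']); go(o['position'])
im=d['color']
for n,lo,hi in(('ring',(0,0,150),(179,60,255)),('blue',(110,150,50),(125,255,255))):
    for c in cv2.findContours(mask(im,lo,hi),cv2.RETR_EXTERNAL,cv2.CHAIN_APPROX_NONE)[0]:
        if cv2.contourArea(c)>300: u=cen(c); print(n,u,cv2.contourArea(c),cv2.boundingRect(c),ray(d,*u,.012))
E
```

```text
[0.47803233 0.28378289 0.15992356] 2.425 [ 0.25640292  0.16161627 -0.38842058]
tool delta [0. 0. 0.] yang 7.18
ring (445.5096011816839, 390.07828655834567) 325.0 (434, 379, 23, 21) [0.67457696 0.03440269 0.012     ]
ring (320.44696885911554, 123.83116932362188) 138266.5 (0, 0, 640, 250) [0.46866893 0.35179611 0.012     ]
blue (377.96401819154624, 173.3615569823435) 1219.5 (358, 154, 41, 40) [0.53688117 0.30798466 0.012     ]
```

View pics/w1.png

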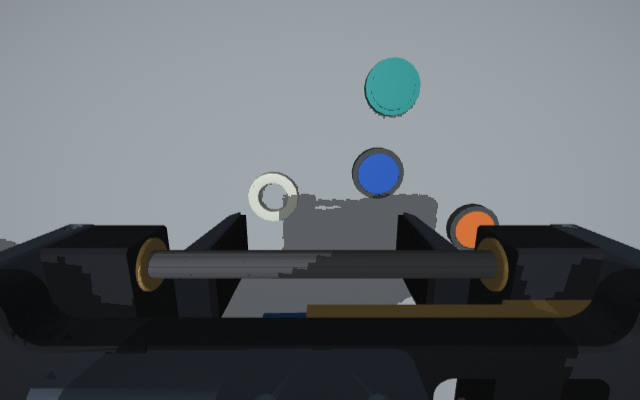

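The wrist view shows the ring at about (273,196), half in shadow, the blue disc at (378,173), turquoise at (393,86) and orange at (472,228). I'll fit the ring's ellipse and see how far to go.

Run:
```python
from h import *
d=shot('wrist','w2'); im=d['color']
print(im[196,240:306:3].tolist())
g=cv2.Canny(cv2.GaussianBlur(im,(3,3),0),40,90)
ys,xs=np.nonzero(g[160:235,236:310]); xs=xs+236.;ys=ys+160.
r=np.hypot(xs-273,ys-196); k=(r>21)&(r<29)
# only the outer edge outside the shadow side
e=cv2.fitEllipse(np.c_[xs[k],ys[k]].astype(np.float32)); print(e,k.sum(),ray(d,*e[0],.012))
P=ray(d,*e[0],.012); 
go([P[0],P[1],0.003])
```

```text
[[158, 165, 170], [159, 166, 171], [158, 165, 170], [206, 211, 201], [207, 212, 203], [207, 212, 203], [120, 124, 117], [90, 94, 97], [159, 166, 171], [158, 165, 170], [159, 166, 171], [159, 166, 171], [159, 166, 171], [158, 165, 170], [159, 166, 171], [90, 94, 97], [114, 117, 112], [122, 125, 119], [116, 119, 113], [102, 105, 100], [89, 94, 96], [90, 95, 97]]
((273.1227111816406, 196.5929718017578), (48.89813995361328, 49.520545959472656), 108.4549560546875) 234 [0.42630087 0.26836104 0.012     ]
tool delta [-0.009  -0.0531  0.1569] yang 7.21
```

Call:
move_arm --jaw '[1,1,1,1,1,1,1,1,1,0,0,0,0,0,0]' --pt "-0.004 -0.026 0" --pt "-0.005 -0.026 0" --pt "0 0 0.04" --pt "0 0 0.04" --pt "0 0 0.04" --pt "0 0 0.025" --pt "0 0 0.008" --pt "0 0 0.003" --pt "0 0 0" --pt "0 0 0" --pt "0 0 0" --pt "0 0 0" --pt "0 0 0" --pt "0 0 0" --pt "0 0 0" --yaw '[0,0,0,0,0,0,0,0,0,0,0,0,0,0,0]'

```text
clock: 4.35
position: [0.4279, 0.2678, 0.004]
eef_rot: [0.0, 0.662, 0.75, -0.0]
contact_force: [-1.5, -1.2, 5.1]
finger_gap: 0.0543
grasp_force: 30.0
```

Call:
move_arm --jaw '[0,0,0,0,0,0,0,0,0,0,0,0,0,0,0]' --pt "0 0 -0.01" --pt "0 0 -0.03" --pt "0 0 -0.05" --pt "0 0 -0.05" --pt "-0.042 0.005 0" --pt "-0.042 0.005 0" --pt "-0.042 0.005 0" --pt "-0.042 0.005 0" --pt "-0.042 0.005 0" --pt "-0.042 0.005 0" --pt "-0.042 0.005 0" --pt "-0.042 0.005 0" --pt "0 0 0" --pt "0 0 0" --pt "0 0 0" --yaw '[0,0,0,0,0,0,0,0,0,0,0,0,0,0,0]'

```text
clock: 6.22
position: [0.5092, -0.0597, 0.144]
eef_rot: [-0.0, 0.661, 0.75, -0.0]
contact_force: [0.4, 0.6, -1.6]
finger_gap: 0.0547
grasp_force: 30.0
```

Run:
```python
from h import *
d=shot('wrist','w3'); o=env.get_obs(); print(o['position'],o['clock'],o['contact_force'],o['finger_gap'])
```

```text
[ 0.50922887 -0.05974918  0.14401703] 6.275 [ 1.20147434  0.82140972 -0.32067328] 0.0541619970930585
```

View pics/w3.png

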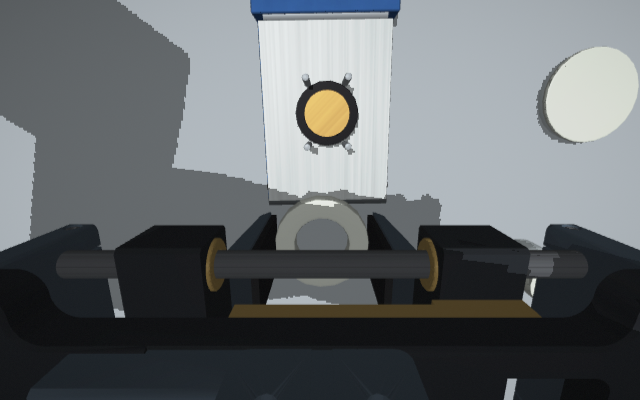

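The view shows the held ring at about (322,238), the brass face at (327,113), pins around it and the rod at row 201. One enlarged composite will give the pin tops and the ring's edges.

Run:
```python
from h import *
im=cv2.imread('pics/w3.png')
a=cv2.resize(im[60:165,290:365],None,fx=5,fy=5,interpolation=cv2.INTER_NEAREST)
b=cv2.resize(im[190:295,270:375],None,fx=4,fy=4,interpolation=cv2.INTER_NEAREST)
c=np.zeros((525,800,3),np.uint8); c[:525,:375]=a; c[:420,380:800]=b; cv2.imwrite('pics/z3.png',c)
```

```text
(no output)
```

View pics/z3.png

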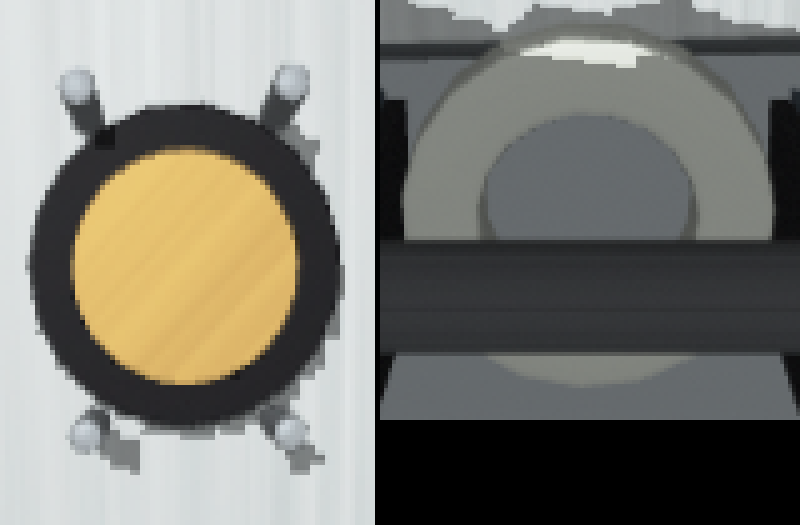

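The pin tops are at (305,76), (348,76), (307,147) and (348,146). The ring's top face spans rows 199.6 to 285.6 and columns 276 to 368.

```bash
cat >> h.py <<'E'
def tool(o,P): return q2m(o['eef_rot']).T@(np.array(P)-o['position'])
E
python3 - <<'E'
from h import *
d=shot('wrist','w4'); o=env.get_obs(); Z=o['position'][2]
for u in((321.8,199.6),(321.8,285.6),(275.8,240),(367.8,240)): print('ring',tool(o,ray(d,*u,Z+.008)).round(4))
pins=np.array([ray(d,*u,.062) for u in((305.0,76.4),(347.8,75.8),(306.6,146.8),(347.8,145.8))])
print(pins.round(4)); n=pins.mean(0); 
fx=(pins[0]+pins[1]-pins[2]-pins[3]); fx/=np.linalg.norm(fx); fy=(pins[0]+pins[2]-pins[1]-pins[3]); 
print('nest',n,tool(o,n),'fx',np.degrees(np.arctan2(fx[1],fx[0])),'fy',np.degrees(np.arctan2(fy[1],fy[0])),np.linalg.norm(pins[0]-pins[2]),np.linalg.norm(pins[0]-pins[1]))
im=d['color']
c=big(mask(im,(10,90,120),(30,255,255),(290,80,365,150))); e=cv2.fitEllipse(c); b=ray(d,*e[0],.040); print('brass',e,b,tool(o,b))
# plate side edges & rod rows
m=mask(im,(0,0,190),(179,40,255),(240,20,420,198))
L=[];Rr=[]
for v in range(30,160,4):
    xs=np.nonzero(m[v,255:400])[0]+255.
    L.append(ray(d,xs[0]-.5,v,.022)[:2]);Rr.append(ray(d,xs[-1]+.5,v,.022)[:2])
for s in(L,Rr):
    s=np.array(s); p=cv2.fitLine(s.astype(np.float32),cv2.DIST_HUBER,0,.001,.001)[:,0]; print('edge',np.degrees(np.arctan2(p[1],p[0])),p[2:])
print('nest via edges mid', [ (np.array(s)[16]).round(4) for s in (L,Rr)])
print('rod front',ray(d,327,203.5,.018))
E
```

```text
ring [ 0.0273  0.0004 -0.008 ]
ring [-0.0268  0.0004 -0.008 ]
ring [ 0.0029 -0.0265 -0.008 ]
ring [ 0.0029  0.0273 -0.008 ]
[[ 0.4831  0.0432  0.062 ]
 [ 0.5168  0.048   0.062 ]
 [ 0.4907 -0.0115  0.062 ]
 [ 0.5249 -0.0063  0.062 ]]
nest [0.50387179 0.01834942 0.062     ] [0.07822068 0.00446327 0.08200778] fx 98.17892406752937 fy -171.68261878481098 0.055242042188754094 0.03400722191933816
brass ((326.3046569824219, 112.8002700805664), (44.13893127441406, 46.33469772338867), 0.5974829196929932) [0.50375159 0.01865447 0.04      ] [0.07853736 0.00438411 0.1040078 ]
edge -88.76303 [0.43710777 0.03590721]
edge -74.270134 [0.56930685 0.03216306]
nest via edges mid [array([0.4353, 0.0276]), array([0.5695, 0.0447])]
rod front [ 0.51641422 -0.0697616   0.018     ]
```

Call:
move_arm --jaw '[0,0,0,0,0,0,0]' --pt "0 0 0" --pt "0.039 0.0028 0" --pt "0.0388 0.0027 0" --pt "0 0 0.03" --pt "0 0 0.03" --pt "0 0 0" --pt "0 0 0" --yaw '[-0.018,0,0,0,0,0,0]'

```text
clock: 7.2
position: [0.5043, 0.0172, 0.0848]
eef_rot: [0.0, 0.655, 0.756, 0.0]
contact_force: [0.2, -0.7, -0.0]
finger_gap: 0.0544
grasp_force: 30.0
```

Run:
```python
from h import *
d=shot('wrist','w5'); o=env.get_obs(); print(o['position'],o['clock'],o['contact_force'],o['finger_gap']); go([.5035,.0183,.044])
im=d['color'][150:300,220:420]; cv2.imwrite('pics/z5.png',cv2.resize(im,None,fx=4,fy=4,interpolation=cv2.INTER_NEAREST)[:,:,::-1])
```

```text
[0.50456317 0.01718221 0.08507122] 7.25 [0.85416391 0.65797618 0.10523849] 0.054381207538820225
tool delta [ 0.0013 -0.001   0.0411] yang 8.2
```

View pics/z5.png

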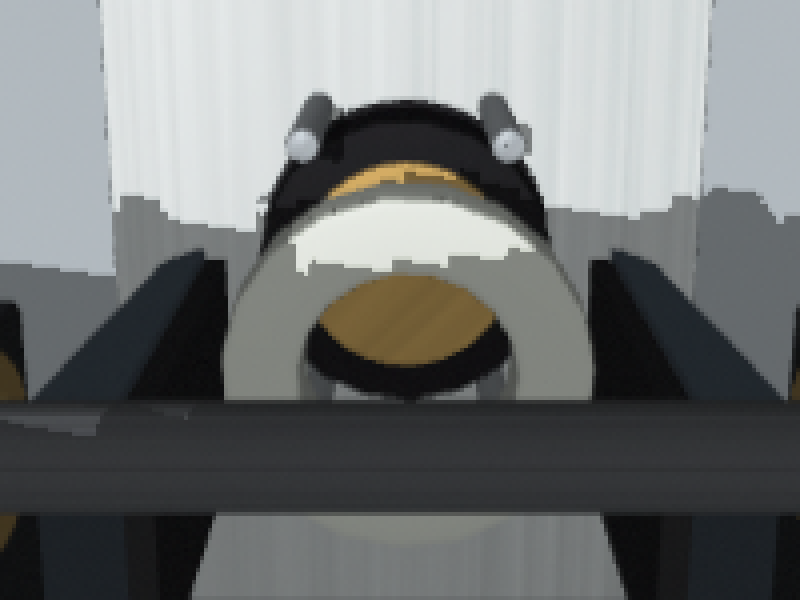

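The pins at (295,186) and (347,186) are symmetric about the ring's centre column, about 322. Checking the exact offset:

Run:
```python
from h import *
d=shot('wrist','w6'); o=env.get_obs(); Z=o['position'][2]
p=[tool(o,ray(d,*u,.062)) for u in((295.1,185.9),(346.9,185.6))]; print(np.round(p,4), 'centre',(p[0]+p[1])/2-[.02756,0,0])
for u in((275.4,240),(368.3,240),(322,197.8),(322,285.8)): print(tool(o,ray(d,*u,Z+.008)).round(4))
c=big(mask(d['color'],(0,0,190),(179,40,255),(245,20,400,190)))
```

```text
[[ 0.0288 -0.0173  0.0231]
 [ 0.029   0.0171  0.0231]] centre [ 0.00133192 -0.00012318  0.02311217]
[ 0.0029 -0.0267 -0.008 ]
[ 0.0029  0.0276 -0.008 ]
[ 0.0283  0.0005 -0.008 ]
[-0.0269  0.0006 -0.008 ]
```

Call:
move_arm --jaw '[0,0,0,0,0,0,0,0,0]' --pt "0.0008 -0.0005 0.005" --pt "0 0 0.01" --pt "0 0 0.01" --pt "0 0 0.008" --pt "0 0 0.004" --pt "0 0 0.002" --pt "0 0 0.001" --pt "0 0 0.001" --pt "0 0 0" --yaw '[0,0,0,0,0,0,0,0,0]'

```text
clock: 8.43
position: [0.5034, 0.0179, 0.0439]
eef_rot: [-0.0, 0.655, 0.756, -0.0]
contact_force: [-6.9, -0.8, 18.6]
finger_gap: 0.0545
grasp_force: 30.0
```

Call:
move_arm --jaw '[0.7,0.9,0.9,1,1,1,1,1,1,1,1,1,1,1,1,1,1]' --pt "0 0 0" --pt "0 0 0" --pt "0 0 0" --pt "0 0 -0.01" --pt "0 0 -0.03" --pt "0 0 -0.04" --pt "0.04 0.011 0" --pt "0.04 0.011 0" --pt "0.04 0.011 0" --pt "0.04 0.011 0" --pt "0.04 0.011 0" --pt "0.04 0.01 0" --pt "0.042 0.0095 0" --pt "0 0 0" --pt "0 0 0" --pt "0 0 0" --pt "0 0 0" --yaw '[0,0,0,0,0,0,0,0,0,0,0,0,0,0,0,0,0]'

```text
clock: 10.55
position: [0.5368, 0.3069, 0.1231]
eef_rot: [0.0, 0.655, 0.756, -0.0]
contact_force: [-0.9, -0.0, -0.8]
finger_gap: 0.0911
grasp_force: 0.0
```

Run:
```python
from h import *
d=shot('wrist','w7'); o=env.get_obs(); print(o['position'],o['clock'],o['contact_force'],o['finger_gap'])
im=d['color']
for n,lo,hi in(('blue',(110,150,50),(125,255,255)),('turq',(80,150,50),(98,255,255)),('orange',(4,180,100),(14,255,255))):
    cs=[c for c in cv2.findContours(mask(im,lo,hi),0,1)[0] if cv2.contourArea(c)>200]
    for c in cs: u=cen(c); P=ray(d,*u,.012); print(n,np.round(u,1),cv2.boundingRect(c),P.round(4),tool(o,P).round(4))
t=shot('top','top7'); im=t['color']
for n,lo,hi,b in(('orange',(4,150,100),(14,255,255),(190,160,240,200)),('turq',(80,100,50),(98,255,255),(140,200,175,240))):
    u=cen(big(mask(im,lo,hi,b))); print(n,ray(t,*u,.012),tool(o,ray(t,*u,.012)))
# ring on the cell (top z=.052), brass inside it
u=cen(big(mask(im,(0,0,150),(179,60,255),(275,215,335,260)))); print(u)
cv2.imwrite('pics/z7.png',np.hstack([cv2.resize(im[205:265,260:345],None,fx=5,fy=5,interpolation=cv2.INTER_CUBIC),cv2.resize(d['color'][100:300,220:420],(360,300))])[:,:,::-1] if 0 else cv2.resize(im[205:265,260:345],None,fx=5,fy=5,interpolation=cv2.INTER_CUBIC)[:,:,::-1])
```

```text
[0.5368388  0.30703105 0.12304706] 10.6 [0.11420169 0.71478942 0.49134357] 0.09108778395804669
blue [321.6 195.6] (300, 174, 45, 44) [0.5369 0.3081 0.012 ] [0.001  0.0003 0.111 ]
turq [337.3 101.3] (307, 69, 59, 63) [0.5385 0.3968 0.012 ] [0.0886 0.0144 0.111 ]
orange [0.6567246  0.25823842 0.012     ] [-0.06528611  0.11176441  0.11104601]
turq [0.54696344 0.41795735 0.012     ] [0.10837745 0.02574923 0.11104011]
(311.13855041068683, 233.3992237566567)
```

View pics/z7.png

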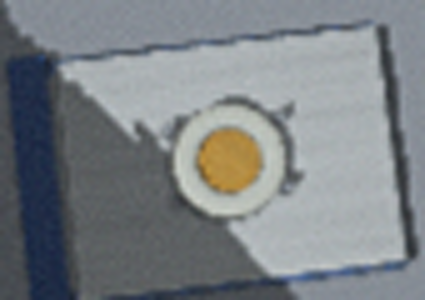

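The ring lies flat inside the pins, with brass visible through its middle. Now the blue disc.

Call:
move_arm --jaw '[1,1,1,1,1,1,1,0,0,0,0,0,0]' --pt "0.001 0 0.03" --pt "0 0 0.04" --pt "0 0 0.03" --pt "0 0 0.012" --pt "0 0 0.005" --pt "0 0 0.002" --pt "0 0 0" --pt "0 0 0" --pt "0 0 0" --pt "0 0 0" --pt "0 0 0" --pt "0 0 0" --pt "0 0 0" --yaw '[0,0,0,0,0,0,0,0,0,0,0,0,0]'

```text
clock: 12.28
position: [0.5367, 0.3087, 0.004]
eef_rot: [0.0, 0.655, 0.756, 0.0]
contact_force: [-1.3, 0.2, 1.7]
finger_gap: 0.055
grasp_force: 30.0
```

Call:
move_arm --jaw '[0,0,0,0,0,0,0,0,0,0,0,0,0,0]' --pt "0 0 -0.01" --pt "0 0 -0.03" --pt "0 0 -0.04" --pt "0 0 -0.02" --pt "-0.04 -0.0107 0" --pt "-0.04 -0.0107 0" --pt "-0.04 -0.0107 0" --pt "-0.04 -0.0107 0" --pt "-0.04 -0.0107 0" --pt "-0.04 -0.0107 0" --pt "-0.0415 -0.01 0" --pt "0 0 0.015" --pt "0 0 0" --pt "0 0 0" --yaw '[0,0,0,0,0,0,0,0,0,0,0,0,0,0]'

```text
clock: 14.02
position: [0.5033, 0.0202, 0.0889]
eef_rot: [-0.0, 0.654, 0.756, -0.0]
contact_force: [0.8, 0.5, -0.8]
finger_gap: 0.0551
grasp_force: 30.0
```

Run:
```python
from h import *
d=shot('wrist','w8'); o=env.get_obs(); print(o['position'],o['clock'],o['contact_force'],o['finger_gap']); go([.5034,.0179,.056])
im=d['color'][130:300,220:420]; cv2.imwrite('pics/z8.png',cv2.resize(im,None,fx=3.5,fy=3.5,interpolation=cv2.INTER_NEAREST)[:,:,::-1])
```

```text
[0.50345069 0.02024333 0.08904426] 14.075 [ 0.0451153   0.25283429 -0.2569427 ] 0.054806390691666255
tool delta [-0.0023 -0.0004  0.033 ] yang 8.26
```

View pics/z8.png

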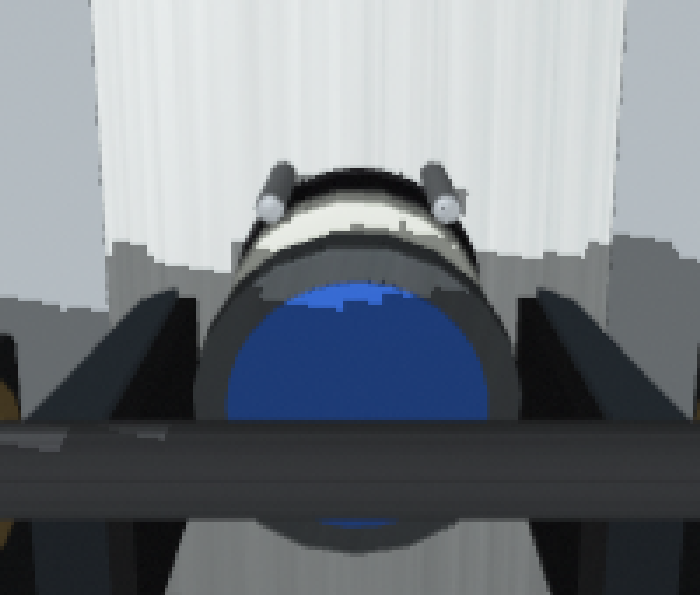

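Run:
```python
from h import *
d=shot('wrist','w9'); o=env.get_obs(); Z=o['position'][2]
p=[tool(o,ray(d,*u,.062)) for u in((296.7,189.0),(347.0,188.7))]; print('nest',(p[0]+p[1])/2-[.02756,0,0])
for u in((321.5,209.9),(321.5,279.9),(321.5,200.5),(321.5,287.)): print(tool(o,ray(d,*u,Z+.008)).round(4))
```

```text
nest [-0.00159299  0.00043311  0.02712784]
[ 0.0213  0.0002 -0.008 ]
[-0.0229  0.0003 -0.008 ]
[ 0.0268  0.0002 -0.008 ]
[-0.0277  0.0003 -0.008 ]
```

Call:
move_arm --jaw '[0,0,0,0,0,0,0,0]' --pt "-0.001 -0.0001 0.008" --pt "0 0 0.01" --pt "0 0 0.008" --pt "0 0 0.003" --pt "0 0 0.002" --pt "0 0 0.001" --pt "0 0 0.001" --pt "0 0 0" --yaw '[0,0,0,0,0,0,0,0]'

```text
clock: 15.12
position: [0.5034, 0.0184, 0.056]
eef_rot: [0.0, 0.655, 0.756, 0.0]
contact_force: [0.2, 0.1, -1.1]
finger_gap: 0.055
grasp_force: 30.0
```

Call:
move_arm --jaw '[0,0,0]' --pt "0 0 0.0005" --pt "0 0 0.0005" --pt "0 0 0" --yaw '[0,0,0]'

```text
clock: 15.5
position: [0.5035, 0.0184, 0.0558]
eef_rot: [-0.0, 0.655, 0.756, -0.0]
contact_force: [-6.0, -1.0, 18.2]
finger_gap: 0.0548
grasp_force: 30.0
```

Call:
move_arm --jaw '[0.7,0.9,0.9,1,1,1,1,1,1,1,1,1,1,1,1,1,1,1,1,1]' --pt "0 0 0" --pt "0 0 0" --pt "0 0 0" --pt "0 0 -0.01" --pt "0 0 -0.04" --pt "0 0 -0.05" --pt "-0.042 -0.0036 0" --pt "-0.042 -0.0036 0" --pt "-0.042 -0.0036 0" --pt "-0.042 -0.0036 0" --pt "-0.042 -0.0036 0" --pt "-0.042 -0.0036 0" --pt "-0.042 -0.0036 0" --pt "-0.042 -0.0036 0" --pt "-0.042 -0.0036 0" --pt "0 0 0" --pt "0 0 0" --pt "0 0 0" --pt "0 0 0" --pt "0 0 0" --yaw '[0,0,0,0,0,0,0,0,0,0,0,0,0,0,0,0.14,0.14,0.15,0,0]'

```text
clock: 18.0
position: [0.5252, -0.3603, 0.1553]
eef_rot: [0.0, 0.8, 0.6, 0.0]
contact_force: [0.6, 1.0, -0.7]
finger_gap: 0.0913
grasp_force: 0.0
```

Run:
```python
from h import *
d=shot('wrist','w10'); o=env.get_obs(); print(o['position'],o['clock'],o['contact_force']); go([.525,-.36,.006])
t=shot('top','top10')
im=d['color']
m=mask(im,(18,120,80),(35,255,255)); c=np.vstack([c for c in cv2.findContours(m,0,1)[0] if cv2.contourArea(c)>50])
q=cv2.approxPolyDP(cv2.convexHull(c),2,True)[:,0]; print(q.tolist())
a=cv2.resize(im[40:320,160:480],None,fx=1.4,fy=1.4,interpolation=cv2.INTER_NEAREST)
b=cv2.resize(t['color'][205:265,270:345],None,fx=4.6,fy=4.6,interpolation=cv2.INTER_NEAREST)
c=np.zeros((392,800,3),np.uint8); c[:a.shape[0],:a.shape[1]]=a; c[:b.shape[0],450:450+b.shape[1]]=b; cv2.imwrite('pics/z10.png',c[:,:,::-1])
```

```text
[ 0.52515219 -0.36027332  0.15519825] 18.05 [-0.3704928  -0.70091887 -0.01216663]
tool delta [ 0.0002 -0.0002  0.1492] yang -16.28
[[507, 278], [500, 290], [144, 290], [137, 281], [136, 261], [145, 242], [306, 82], [338, 83], [499, 243], [507, 262]]
```

View pics/z10.png

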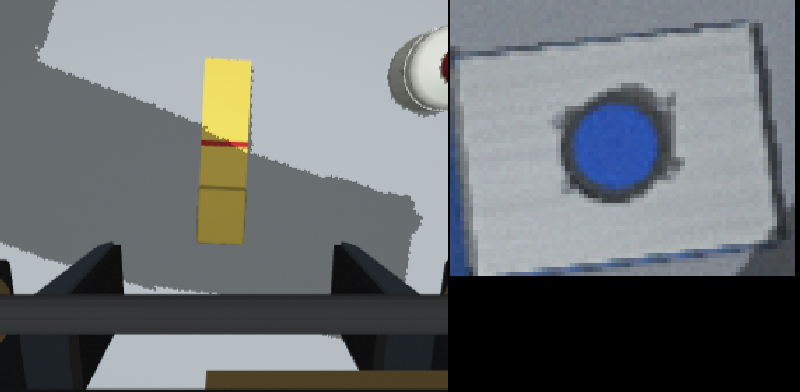

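The disc sits squarely inside the pins. The wedge's block top spans about (301,175) to (334,213) and its tip is at (306 to 338, 82).

Run:
```python
from h import *
d=shot('wrist','w11'); o=env.get_obs(); im=d['color']
m=mask(im,(18,110,60),(35,255,255),(285,70,355,225)); c=big(cv2.morphologyEx(m,cv2.MORPH_CLOSE,np.ones((5,5))))
print(cv2.boundingRect(c))
top=[]
for v in range(178,211,2):
    xs=np.nonzero(m[v])[0]; top.append((v,xs[0]-.5,xs[-1]+.5))
L=np.array([tool(o,ray(d,a,v,.040)) for v,a,b in top]);Rr=np.array([tool(o,ray(d,b,v,.040)) for v,a,b in top])
mid=(L+Rr)/2; print('width',np.ptp([0]),(Rr-L)[:,1].mean(), 'mid y',mid[:,1].mean(),'slope',np.polyfit(mid[:,0],mid[:,1],1))
ys=np.nonzero(m[:,318])[0]; print('tip/rear rows',ys[0],ys[-1], np.setdiff1d(np.arange(ys[0],ys[-1]),ys))
for v,z in((ys[0]-.5,.003),(175.3,.04),(ys[-1]+.5,.04)): print(z,tool(o,ray(d,318,v,z)).round(4))
xs=np.nonzero(m[85])[0]; print('tip mid',tool(o,ray(d,(xs[0]+xs[-1])/2,85,.003)).round(4))
```

```text
(300, 81, 39, 133)
width 0 0.03360139262813457 mid y -0.0039581055006212085 slope [ 0.04687065 -0.00404132]
tip/rear rows 82 213 [140 141 142 143 144]
0.003 [ 0.111  -0.0035  0.1521]
0.04 [ 0.0205 -0.0032  0.1151]
0.04 [-0.0183 -0.0033  0.1151]
tip mid [0.1076 0.0006 0.1521]
```

Call:
move_arm --jaw '[1,1,1,1,1,1,1,1,0,0,0,0,0,0,0,0]' --pt "0.001 -0.004 0" --pt "0 0 0.03" --pt "0 0 0.045" --pt "0 0 0.04" --pt "0 0 0.025" --pt "0 0 0.008" --pt "0 0 0.003" --pt "0 0 0" --pt "0 0 0" --pt "0 0 0" --pt "0 0 0" --pt "0 0 0" --pt "0 0 0" --pt "0 0 0" --pt "0 0 0" --pt "0 0 0" --yaw '[0.045,0,0,0,0,0,0,0,0,0,0,0,0,0,0,0]'

```text
clock: 20.15
position: [0.5216, -0.3582, 0.0039]
eef_rot: [-0.0, 0.814, 0.581, -0.0]
contact_force: [-0.3, 0.3, -0.0]
finger_gap: 0.0333
grasp_force: 30.0
```

Run:
```python
from h import *
o=env.get_obs(); print(o['position'],o['clock'],o['contact_force'],o['finger_gap'],o['grasp_force']); go(o['position'])
d=shot('wrist','w12'); im=d['color']
m=mask(im,(18,110,60),(35,255,255),(270,0,370,230)); ys=np.nonzero(m[:,321])[0]; print(ys[0],ys[-1])
xs=np.nonzero(m[ys[0]+5])[0]; print('tip',tool(o,ray(d,321,ys[0]-.5,.003)),'mid',tool(o,ray(d,(xs[0]+xs[-1])/2,ys[0]+5,.004)))
r=mask(im,(0,150,80),(8,255,255),(280,0,360,230))|mask(im,(172,150,80),(179,255,255),(280,0,360,230)); yy,xx=np.nonzero(r); print('red',xx.mean(),yy.mean(),tool(o,ray(d,xx.mean(),yy.mean(),.018)))
```

```text
[ 0.52155769 -0.35820571  0.00390649] 20.15 [-0.2865694   0.34495984 -0.01456023] 0.03329888637821827 29.991412460803986
tool delta [0. 0. 0.] yang -19.02
43 229
tip [ 1.10309034e-01 -2.89304438e-05  9.07436532e-04] mid [ 1.07438278e-01  2.35691315e-04 -9.26002394e-05]
red 321.0 160.0 [ 5.03963632e-02  4.59463721e-06 -1.40930770e-02]
```

Call:
move_arm --jaw '[0,0,0,0,0,0,0,0,0,0,0,0]' --pt "0 0 0" --pt "0 0 0" --pt "0 0 0" --pt "0 0 0" --pt "0.022 0.0052 0" --pt "0.022 0.0052 0" --pt "0.022 0.0052 0" --pt "0.022 0.0052 0" --pt "0.022 0.0052 0" --pt "0.022 0.0052 0" --pt "0.0227 0.005 0" --pt "0 0 0" --yaw '[-0.119,-0.119,-0.119,-0.119,0,0,0,0,0,0,0,0]'

```text
clock: 21.7
position: [0.5353, -0.1983, 0.004]
eef_rot: [-0.0, 0.654, 0.757, -0.0]
contact_force: [-0.1, 0.0, -1.6]
finger_gap: 0.0338
grasp_force: 30.0
```

Run:
```python
from h import *
o=env.get_obs(); print(o['position'],o['clock'],o['contact_force'],o['finger_gap']); 
F=np.array([np.cos(np.radians(98.25)),np.sin(np.radians(98.25))]); n=np.array([.5036,.0178])
for s in(.151,.135): P=n-s*F; go([*P,.0039])
d=shot('wrist','w13'); im=d['color']
# rod: dark horizontal band across plate edge, per column
g=im.max(2)
for u in(285,300,345,360):
    col=g[:215,u].astype(int); ys=np.nonzero(col<75)[0]; print(u,ys.tolist()[:25])
m=mask(im,(18,110,60),(35,255,255),(270,0,370,230)); ys=np.nonzero(m[:,321])[0]; print('wedge tip',ys[0],ys[-1])
```

```text
[ 0.53532929 -0.19828804  0.00398524] 21.7 [-0.07726647  0.04435559 -1.61331253] 0.033768417471182324
tool delta [ 0.0674 -0.0003  0.0001] yang 8.35
tool delta [ 0.0834 -0.0002  0.0001] yang 8.35
285 [213, 214]
300 []
345 []
360 [214]
wedge tip 43 229
```

Run:
```python
from h import *
o=env.get_obs(); d=shot('wrist','w14'); im=d['color']; M=q2m(o['eef_rot'])
for x in(.1294,.1334,.1374): print(x,proj(d,o['position']+M@np.array([x,0,-.014-.0])).round(1))
for u in(270,300,345,370): print(u,im[0:50,u].max(1).tolist())
```

```text
0.1294 [321. -12.]
0.1334 [321.  -21.9]
0.1374 [321.  -32.1]
270 [107, 108, 107, 108, 108, 108, 108, 108, 108, 108, 108, 108, 108, 108, 108, 108, 108, 108, 108, 108, 109, 109, 109, 109, 109, 109, 109, 109, 109, 109, 109, 109, 109, 110, 109, 110, 109, 110, 110, 109, 110, 110, 110, 110, 110, 110, 111, 110, 110, 110]
300 [107, 107, 107, 108, 107, 108, 107, 107, 108, 108, 108, 109, 108, 108, 108, 108, 109, 109, 109, 109, 109, 109, 109, 109, 109, 109, 110, 109, 109, 109, 110, 110, 109, 109, 110, 109, 110, 110, 110, 110, 110, 110, 110, 128, 143, 142, 143, 143, 143, 143]
345 [108, 108, 108, 108, 107, 107, 108, 108, 108, 109, 108, 108, 108, 108, 108, 108, 109, 109, 108, 109, 108, 109, 109, 109, 109, 109, 109, 110, 110, 109, 109, 110, 109, 110, 110, 110, 110, 110, 110, 110, 110, 111, 109, 128, 143, 143, 143, 142, 143, 143]
370 [107, 107, 107, 108, 108, 107, 107, 107, 108, 108, 108, 108, 108, 109, 109, 109, 134, 190, 190, 190, 190, 190, 190, 190, 190, 191, 191, 191, 191, 191, 192, 192, 191, 191, 191, 192, 191, 192, 192, 192, 193, 193, 192, 193, 193, 193, 193, 193, 193, 193]
```

Call:
move_arm --jaw '[0,0,0,0,0]' --pt "0.015 0 0" --pt "0.015 0 0" --pt "0.015 0 0" --pt "0.01 0 0" --pt "0 0 0" --yaw '[0,0,0,0,0]'

```text
clock: 22.42
position: [0.5272, -0.1447, 0.0039]
eef_rot: [-0.0, 0.654, 0.756, -0.0]
contact_force: [0.5, 0.3, -1.8]
finger_gap: 0.034
grasp_force: 30.0
```

Run:
```python
from h import *
o=env.get_obs(); d=shot('wrist','w14b'); im=d['color']; M=q2m(o['eef_rot']); print(o['position'],o['contact_force'])
for x in(.0744,.0784,.0824): print(x,proj(d,o['position']+M@np.array([x,0,-.014])).round(1))
m=mask(im,(18,110,60),(35,255,255),(270,0,370,230)); ys=np.nonzero(m[:,321])[0]; print('wedge top row',ys[0])
for u in(270,290,321,350,375): print(u,im[85:135,u].max(1).tolist())
```

```text
[ 0.52719089 -0.14470174  0.00393919] [ 0.51594882  0.33994213 -1.76063049]
0.0744 [321.  112.2]
0.0784 [321.  103.9]
0.0824 [321.   95.6]
wedge top row 110
270 [130, 130, 130, 130, 130, 130, 130, 130, 131, 131, 132, 129, 114, 74, 54, 54, 53, 52, 52, 49, 46, 44, 41, 38, 55, 98, 113, 114, 113, 114, 114, 114, 114, 114, 114, 114, 113, 114, 113, 114, 114, 114, 114, 114, 113, 114, 114, 114, 114, 114]
290 [128, 128, 128, 128, 128, 128, 128, 128, 129, 129, 128, 126, 115, 74, 55, 56, 55, 52, 52, 48, 47, 45, 42, 39, 52, 108, 148, 148, 147, 148, 148, 148, 148, 148, 148, 148, 148, 148, 148, 148, 149, 149, 149, 150, 148, 149, 149, 149, 149, 149]
321 [227, 227, 227, 227, 227, 227, 227, 227, 227, 228, 227, 226, 210, 140, 98, 100, 99, 93, 86, 82, 77, 72, 64, 55, 56, 108, 149, 150, 187, 242, 242, 242, 242, 242, 242, 242, 242, 242, 242, 242, 242, 242, 242, 242, 242, 242, 242, 243, 242, 242]
350 [227, 227, 227, 227, 226, 226, 225, 225, 225, 225, 225, 225, 211, 142, 97, 99, 98, 93, 87, 82, 77, 72, 65, 56, 58, 108, 149, 149, 186, 242, 242, 242, 242, 242, 242, 242, 242, 242, 242, 242, 242, 242, 242, 242, 242, 242, 242, 242, 242, 242]
375 [226, 226, 226, 226, 226, 225, 225, 226, 225, 225, 225, 225, 213, 144, 94, 96, 95, 92, 87, 83, 78, 73, 66, 57, 49, 74, 113, 114, 113, 114, 114, 114, 114, 141, 199, 199, 200, 199, 198, 199, 199, 199, 199, 199, 199, 199, 199, 199, 199, 199]
```

Call:
move_arm --jaw '[0,0,0,0,0,0,0,0,0]' --pt "0.006 0 0" --pt "0.004 0 0" --pt "0.003 0 0" --pt "0.002 0 0" --pt "0.002 0 0" --pt "0.002 0 0" --pt "0.002 0 0" --pt "0.002 0 0" --pt "0 0 0" --yaw '[0,0,0,0,0,0,0,0,0]'

```text
clock: 23.6
position: [0.5242, -0.1228, 0.0039]
eef_rot: [0.0, 0.654, 0.756, 0.0]
contact_force: [1.8, -1.5, -3.1]
finger_gap: 0.0339
grasp_force: 30.0
```

Run:
```python
from h import *
o=env.get_obs(); d=shot('wrist','w15'); im=d['color']; M=q2m(o['eef_rot']); print(o['position'],o['contact_force'],o['finger_gap'])
go([.5230,-.1158,.0039])
for x in(.0504,.0544,.0564,.0584): print(x,[proj(d,o['position']+M@np.array([x,0,.0039-z])).round(1)[1] for z in(.018,.021,.022)])
r=mask(im,(0,150,60),(8,255,255),(280,0,360,230))|mask(im,(172,150,60),(179,255,255),(280,0,360,230)); yy,xx=np.nonzero(r); print('red',yy.min() if len(yy) else None,yy.max() if len(yy) else None,len(yy))
for u in(270,321,375): print(u,im[125:170,u].max(1).tolist())
```

```text
[ 0.52415205 -0.12280174  0.00392526] [ 1.83893114 -1.45333045 -3.09915083] 0.03387783034657956
tool delta [ 0.0071 -0.0002  0.0001] yang 8.24
0.0504 [np.float64(159.7), np.float64(160.4), np.float64(160.6)]
0.0544 [np.float64(152.1), np.float64(152.6), np.float64(152.8)]
0.0564 [np.float64(148.2), np.float64(148.6), np.float64(148.8)]
0.0584 [np.float64(144.3), np.float64(144.7), np.float64(144.8)]
red 157 163 462
270 [127, 127, 127, 127, 127, 128, 128, 128, 128, 128, 128, 128, 129, 128, 129, 129, 129, 129, 117, 75, 53, 55, 52, 50, 49, 47, 45, 42, 43, 74, 112, 112, 111, 111, 112, 112, 112, 111, 111, 111, 112, 112, 112, 112, 112]
321 [223, 223, 223, 224, 224, 224, 224, 225, 225, 224, 224, 224, 225, 224, 224, 225, 224, 224, 211, 141, 98, 98, 95, 89, 85, 80, 74, 66, 58, 148, 240, 235, 209, 209, 210, 210, 210, 209, 212, 225, 240, 240, 240, 240, 240]
375 [219, 219, 219, 219, 219, 219, 219, 219, 219, 219, 219, 219, 219, 219, 219, 219, 219, 220, 207, 140, 95, 94, 93, 89, 85, 79, 74, 67, 56, 70, 111, 111, 113, 143, 195, 195, 195, 195, 195, 195, 195, 195, 195, 196, 195]
```

Call:
move_arm --jaw '[0,0,0,0,0,0]' --pt "0.002 0 0" --pt "0.002 0 0" --pt "0.0015 0 0" --pt "0.0008 0 0" --pt "0 0 0" --pt "0 0 0" --yaw '[0,0,0,0,0,0]'

```text
clock: 24.4
position: [0.5231, -0.1164, 0.0039]
eef_rot: [-0.0, 0.654, 0.756, 0.0]
contact_force: [1.9, -2.1, -2.9]
finger_gap: 0.034
grasp_force: 30.0
```

Run:
```python
from h import *
o=env.get_obs(); d=shot('wrist','w16'); im=d['color']; M=q2m(o['eef_rot']); print(o['position'],o['contact_force'],o['finger_gap'])
go([.5230,-.1158,.0039])
for x in(.0484,.0504,.0524): print(x,[proj(d,o['position']+M@np.array([x,0,.0039-z])).round(1)[1] for z in(.018,.022)])
for u in(270,375): print(u,im[145:175,u].max(1).tolist())
m=mask(im,(110,150,40),(125,255,255),(250,0,400,130)); c=big(m); print('disc',cv2.fitEllipse(c), tool(o,ray(d,*cen(c),.078)))
# plate edge tilt seen by the scene camera: rod end rows before/after
for n in('scene0','s16'):
    if n=='s16': shot('scene',n)
a=cv2.imread('pics/scene0.png');b=cv2.imread('pics/s16.png')
for nm in('orange','cap'):
    bx={'orange':(400,270,445,300),'cap':(180,180,205,205)}[nm]
    for i in(a,b): print(nm,np.round(cen(big(mask(i[:,:,::-1].copy(),(0,150,60),(14,255,255),bx))),1))
```

```text
[ 0.52306158 -0.11636406  0.00390594] [ 1.92985951 -2.10033681 -2.93397939] 0.03400506492363534
tool delta [0.0006 0.     0.    ] yang 8.24
0.0484 [np.float64(163.5), np.float64(164.5)]
0.0504 [np.float64(159.7), np.float64(160.6)]
0.0524 [np.float64(155.9), np.float64(156.7)]
270 [127, 126, 127, 127, 127, 127, 127, 128, 128, 128, 128, 122, 88, 53, 53, 52, 51, 50, 47, 45, 43, 43, 73, 111, 111, 111, 111, 109, 110, 111]
375 [219, 218, 218, 218, 218, 218, 218, 218, 218, 218, 218, 211, 170, 93, 94, 92, 89, 85, 80, 75, 69, 58, 71, 111, 138, 193, 194, 193, 193, 193]Traceback (most recent call last):
  File "<stdin>", line 6, in <module>
  File "h.py", line 27, in big
    c=max(cv2.findContours(m,cv2.RETR_EXTERNAL,cv2.CHAIN_APPROX_NONE)[0],key=cv2.contourArea); return c
ValueError: max() iterable argument is empty
```

Run:
```python
from h import *
t=shot('top','t17'); s=shot('scene','s17'); A={'top':(cv2.imread('pics/top10.png')[:,:,::-1].copy(),t['color'],(285,215,330,260)),'scene':(None,s['color'],(325,170,375,215))}
for n,(a,b,bx) in A.items():
    for i in(a,b):
        if i is not None:
            m=mask(i,(108,150,50),(125,255,255),bx); c=big(m); d=t if n=='top' else s; print(n,np.round(cen(c),1),cv2.contourArea(c),ray(d,*cen(c),.078).round(4))
a=cv2.imread('pics/scene0.png')[:,:,::-1].copy()
for nm,bx in(('orange',(400,270,445,300)),('cap',(180,180,205,205))): print(nm,[np.round(cen(big(mask(i,(0,150,60),(14,255,255),bx))),1) for i in(a,s['color'])])
o=env.get_obs(); print(o['clock'],o['contact_force'])
```

```text
top [305.4 236.3] 231.5 [0.5023 0.0181 0.078 ]
top [305.1 236.2] 227.5 [0.5023 0.0189 0.078 ]
scene [348.2 188.1] 146.5 [0.517  0.0254 0.078 ]
orange [array([422.7, 282.9]), array([422.7, 282.9])]
cap [array([190.3, 192.6]), array([190.3, 192.5])]
24.55 [ 0.86567662 -1.24500588 -2.83385896]
```

The stack sits in the nest, the rod is at the red line, and the orange disc and reagent bottle haven't moved. I'm handing it in.

```bash
python3 -c "
from cell import hand_in
print(hand_in())"
```

```text
the job is handed in; nothing more can be done
None
```

I handed the job in at about 24.6 s on the clock: the spacer ring and blue disc are stacked inside the four pins, and the gripped wedge holds the plate up with the rod within about 1 mm of the red line (about 4 mm of lift by the wedge's geometry, not measured directly).

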